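# Slide the bit case under the spring lid of the kit box

### The job

Put the small black bit case away in the kit box without picking it up: with one fingertip push the crank bar sideways and hold the spring lid open, and with the other fingertip push the case along its guide strips until it drops through the slot. Keep the lid held until the case has fallen in, then let the lid close over it and take the hand clear. Never lift the case, and leave the other things where they are.

Things in the scene. Friction and masses are not known exactly. Their poses are not given: they have to be found in the camera images.
- chest: Fixed plywood kit box, 80 mm high, flat top (the deck) at z = 80 mm. Origin: at table height, below the middle of the near edge of the slot in its top. Its x axis points away from the robot along two guide strips, y left, z up. The deck spans x -200 to 140 mm, y -120 to 120. A socket and a nut stand loose on the deck (x above 70 mm, |y| above 75 mm).
- slot (a point): Centre of the drop slot's mouth, at deck height: chest x = 50, y = 0, z = 80 mm. The slot spans chest x 0 to 100 mm, y -28 to 28, and is 68 mm deep. Closed, the lid hides it.
- strips (a point): Point on the deck midway between the two aluminium guide strips: chest x = -77, y = 0, z = 80 mm. The strips are 6 mm wide and 10 mm high and run along chest x from -145 to -10 mm, inner faces at chest y = -16 and 16.
- lid (a joint): Angle of the spring lid, rad: 0 closed (flat on the deck), 1.45 fully open (stop). Its right edge swings up and left. Spring 0.12 N m closed, 0.24 N m open: 3 to 7 N sideways at the bar; it never stays open by itself. Above 1.1 rad the case has ample room under it; open, it stands 79 mm above the deck.
- hinge (a point): Point on the lid's hinge line, at the slot's near edge: chest x = 0, y = 42, z = 86 mm; the line runs along chest x. The lid is a steel plate 114 x 73 x 5 mm; closed it covers chest x -6 to 108 mm, y -31 to 42.
- bar (a point): On the axis of the lid's crank bar at chest x = -100 mm: 8 mm rod along chest x from -185 to 30 mm, there joined to the hinge line by a post; 48 mm from the hinge line, turns with the lid. Closed: chest y = 14, z = 125 mm, over the guided case. Pushing it left (+y) opens the lid: y = 64 at 1.1 rad, y = 77, z = 119 at 1.45 rad. Under it up to x = 30 mm only deck, strips and case.
- case: The bit case, a black plastic box 58 (its x) x 24 (y) x 30 mm (z) with a steel clasp band round its middle, about 0.14 kg, loose on the deck between the guide strips with its long axis along them. Origin: centre of its underside. It starts with its centre at chest x = -100 to -65 mm.
- case_mid (a point): Centre of the bit case, 15 mm above its underside.
- socket: Bystander: steel socket, 26 mm across, 32 mm high, standing on the right far corner of the deck. Origin: centre of its underside.
- nut: Bystander: dark flanged nut with stud, 30 mm across, 23 mm high, on the left far corner of the deck. Origin: centre of its underside.
- tape: Bystander: yellow tape measure 70 x 40 x 62 mm standing on the table to the right of the kit box. Origin: centre of its underside.
- can: Bystander: white spray can, 54 mm across, about 130 mm high, on the table to the left of the kit box's far part. Origin: centre of its underside.
- screwdriver: Bystander: screwdriver lying on the table to the left of the kit box.
- wrench: Bystander: wrench lying on the table far to the right.
- hammer: Bystander: hammer lying on the table far to the left.
Things that resemble listed ones, but are neither listed nor needed, are in the scene too. Leave any blue or green look-alike of the case alone.

How it is judged:
On the way, in this order (a step that is already met when the one before it is completed fails the run):
1. a fingertip holds the lid open while the case still lies on the deck (value of joint lid above 0.65 rad and contact force between the fingers and lid above 0.2 N and x of case_mid in the frame of chest below -0.025 m), for 0.2 s.
2. with the lid still held open by a finger, a finger pushes the case to the slot's edge (value of joint lid above 0.65 rad and contact force between the fingers and lid above 0.2 N and contact force between the fingers and case above 0.1 N and x of case_mid in the frame of chest above -0.02 m), for 0.05 s.
3. the case has dropped into the slot while a finger still holds the lid open (value of joint lid above 0.65 rad and contact force between the fingers and lid above 0.2 N and x of case_mid in the frame of chest above 0.005 m and z of case_mid in the frame of chest below 0.07 m), for 0.1 s.
At the end, for the whole second after the job is handed in: The case lies at rest (under 20 mm/s) wholly down in the slot (its centre within the slot's outline and at least 15 mm below the deck) and the lid is closed over it (under 0.05 rad) (x of case_mid in the frame of chest between 0 and 0.1 m and y of case_mid in the frame of chest between -0.028 and 0.028 m and z of case_mid in the frame of chest below 0.065 m and value of joint lid below 0.05 rad and linear speed of case below 0.02 m/s); the robot touches nothing.
It fails at once if the case is lifted off the deck (its centre more than 12 mm above where it lies) (z of case_mid in the frame of chest above 0.107 m).
It fails at once if another thing is moved by more than 20 mm (distance of any of socket, nut, tape, can, screwdriver, wrench, hammer from where it was at the start of the episode above 0.02 m).
It also fails if it takes over 48 s, if anything falls off the work surface, if the arm or the gripper's body presses on something with over 40 N, if the wrist force passes 120 N, or if a joint passes its speed limit or range.

### The arm

A 7-joint arm with a two-finger parallel gripper is mounted at the origin on the work surface. World frame = base frame: x ahead of the robot, y to its left, z up, the work surface at z = 0. Lengths are in m, angles in rad, forces in N, time in s.
With the tool pointing down it reaches from about 0.4 to 0.875 m from the base axis. Payload 19.3 kg.
Tool frame: the origin (TCP) lies at the very end of the fingers, on their centre line; the grasp point (between the pads) lies bot.pinch_z behind it (bot.pinch_z is the distance from the TCP to the grasp point, in m); z points along the fingers, y is the line along which they close (so a half turn about z gives the same grasp; the last joint's range is limited). The gripper opens to 85 mm and grips with 20 to 120 N. Pads are 22 mm wide; open, the fingers measure 114 mm over their backs; the gripper's body (76 mm by 85 mm) begins 54 mm behind the grasp point. The pads swing forward as they close: fully open they stand 13 mm farther back than shut.
Start: joints at [-1.367, 0.521, -0.036, 1.599, 0.021, 1.021, -0.113], TCP at [0.169, 0.602, 0.231] pointing down, gripper open.
Joint ranges: [-2.91, 2.91], [-0.3, 2.13], [-1.5, 1.42], [0.17, 2.43], [-1.26, 4.41], [0.16, 1.93], [-2.52, 2.52]. Speed limits (rad/s): [1.89, 1.89, 2.39, 2.39, 3.01, 3.01, 3.01].

### API

Orientations are given as [roll, pitch, yaw] about the fixed x, y, z axes, in that order (R = Rz(yaw) Ry(pitch) Rx(roll)).
In Python, from workcell import bot, grab_frame, ticket gives the robot as it stands.
- The arm moves only by the tool arm_command, never from a script. Its argument "commands" is a list of rows, each a list of 3 entries, a list of its own where there are three numbers: the shift along the world's x, y, z in mm, then the turn about the world's z in rad, then the gripper command: -1 is fully open, 1 is shut, values between are in proportion. In form: [[[tx, ty, tz], roll, fingers], ...]. A call has 1 to 20 rows; each row shifts and turns the commanded pose from where the row before left it; what a row does not reach is not made up. A row lasts 1/10 s, in which the tool goes at most 50 mm and 8.59 degrees, less where a joint would pass 70% of its speed; a pose out of reach is approached as far as the arm can. A call with a gripper value outside its range is refused whole. The fingers move at their own pace and stop on an object; "newtons" is the grip in N (left out, the last holds). Time passes only in rows, so rows that do not move let the fingers close. It gives the time, the measured TCP pose, the force, the opening and the grip force at its end, in the units of the state.
- bot.observe(): the state, without advancing time (a new reading comes with each control period).
- grab_frame(name): name is "side" or "top" or "wrist"; returns a dict with "image" (420x560x3 uint8, red, green, blue), "vertical_fov" (degrees; the focal length in pixels is half the picture's height over the tangent of half this angle, whatever the lens; pixels are square), "cx", "cy" (the principal point, pixels), "R" (3x3) and "t" (3): a world point X has camera coordinates R X + t. Camera axes: x right, y down, z forward; pixel columns grow to the right and rows downward; lengths in m; the calibration is good to about 2 mm. A picture is of the moment at which its call begins. There is no depth.
- ticket.job_done(): hands the job in; it is judged then, once.
The state is a dict: "clock": time; "qpos": joint angles; "qd": joint speeds; "joint_efforts": joint torques, N m; "position": TCP position; "tool_rot": TCP orientation; "force": force on the tool from outside, world axes, zero at the start; "moment": the same for the moment, N m; "grip_width": finger opening in m; "finger_force": force on a finger pad.
Only numpy, scipy, OpenCV 4.12 (cv2) and the standard library are available. Lean on these libraries where they do the work, as an engineer would, in place of code of your own. Each camera call takes 0.05 s, during which the arm holds its last target. There are 200 camera calls.

## Working session

There is one attempt and no reset: what is moved stays moved. The work goes in short steps, Python scripts to look and compute and a tool call to move; the robot and the scene stay as the last step left them, time stands still between calls to the robot, and variables do not carry over. Pictures are saved under pics/ and viewed, at most 10 in all, crops included, and the job is handed in when it is done.

Besides the shell and the picture viewer there is one more tool, called as name([rows], argument=value, ...), one row to a line, values as JSON. arm_command: Moves the arm, as the interface text tells. Its arguments: {"type":"object","properties":{"commands":{"type":"array"},"newtons":{"type":"number"}},"required":["commands"]}

```bash
ls; mkdir -p pics; python3 - <<'E'
from workcell import bot, grab_frame
import cv2, numpy as np, pickle
d={}
for n in ("side","top"):
    f=grab_frame(n); d[n]=f
    cv2.imwrite(f"pics/{n}0.png",f["image"][:,:,::-1]); print(n,f["vertical_fov"],f["cx"],f["cy"],np.round(f["R"],3).tolist(),np.round(f["t"],3))
pickle.dump(d,open("f0.pkl","wb"))
print(bot.observe(), bot.pinch_z)
E
```

```text
pics
side 45.635117260447366 276.1707277468338 213.35385609871273 [[0.878, -0.478, 0.019], [-0.236, -0.466, -0.853], [0.416, 0.744, -0.522]] [-0.486  0.187  1.337]
top 42.90479863449263 265.99115736596207 212.8596033042083 [[-0.028, -1.0, -0.001], [-0.98, 0.028, -0.197], [0.197, -0.004, -0.98]] [1.000e-03 5.500e-01 1.762e+00]
{'clock': 0.1, 'qpos': array([-1.36720656,  0.5219496 , -0.03632378,  1.5999381 ,  0.02117014,
        1.02112178, -0.11282276]), 'qd': array([-7.46434231e-04, -4.50317922e-04, -8.57283157e-05, -7.04392192e-04,
       -1.71969678e-03, -6.88282205e-04, -9.73973067e-04]), 'joint_efforts': array([ 3.00561624e-03, -9.28469181e+01,  1.98343568e+00, -3.70527291e+01,
        1.80712889e-02,  5.25792857e-03, -6.10457937e-05]), 'position': array([0.16893342, 0.60141962, 0.23079094]), 'tool_rot': array([-3.14056065e+00,  4.93830015e-05,  2.86775017e+00]), 'force': array([0.97243611, 0.5670331 , 0.79121384]), 'moment': array([ 0.02129089,  0.05173717, -0.01344706]), 'finger_force': 0.0, 'grip_width': 0.08510760746233172} 0.0187
```

View pics/top0.png

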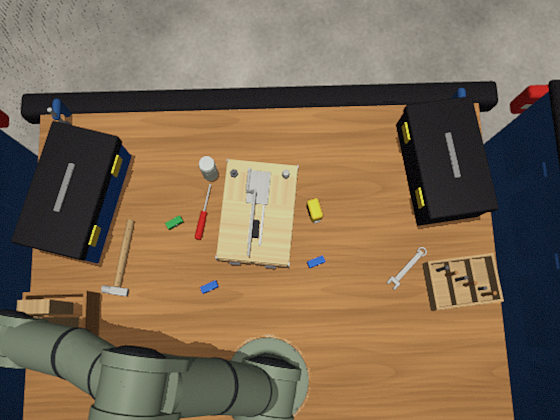

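View pics/side0.png

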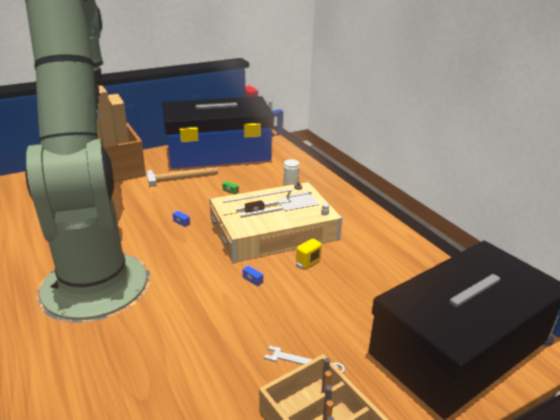

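Top view: the kit box deck has its corners at about (228,160), (298,165), (289,265) and (217,260). The lid plate is at (258,185) and the bar runs from (253,190) to (250,255). Things that could be taken for the case:
- a black box between the strips on the deck at (256,229)
- blue boxes at (209,287) and (316,262)
- a green box at (174,222)
- dark bits in the tray at (450,280)
- the nut at (234,173)

I choose the black box at (256,229) because it is black, on the deck and between the strips.

```bash
cat > h.py <<'E'
import numpy as np, cv2, pickle
def K(f):
    g=210/np.tan(np.radians(f["vertical_fov"])/2); return np.array([[g,0,f["cx"]],[0,g,f["cy"]],[0,0,1]])
def plane(f,uv,z):
    uv=np.atleast_2d(uv).astype(float); R=np.array(f["R"]);t=np.array(f["t"])
    d=(R.T@np.linalg.inv(K(f))@np.c_[uv,np.ones(len(uv))].T).T; c=-R.T@t
    return c+d*((z-c[2])/d[:,2])[:,None]
def proj(f,X):
    p=(K(f)@(np.array(f["R"])@np.atleast_2d(X).T+np.array(f["t"])[:,None])).T; return p[:,:2]/p[:,2:]
E
python3 - <<'E'
from h import *
d=pickle.load(open("f0.pkl","rb"))
for n,s in (("top",(260,210)),("side",(275,215))):
    f=d[n]; im=f["image"]; hsv=cv2.cvtColor(im,cv2.COLOR_RGB2HSV)
    for p in [(240,200),(285,220),(270,255),(330,240)] if n=="top" else [(230,205),(300,222),(280,240),(200,250)]: print(n,p,hsv[p[1],p[0]])
f=d["top"]; hsv=cv2.cvtColor(f["image"],cv2.COLOR_RGB2HSV)
m=((hsv[...,1]<135)&(hsv[...,2]>150)).astype(np.uint8)
sub=np.zeros_like(m); sub[150:280,205:310]=m[150:280,205:310]
c=max(cv2.findContours(sub,0,1)[0],key=cv2.contourArea)
X=plane(f,cv2.convexHull(c).reshape(-1,2),0.08)[:,:2]
r=cv2.minAreaRect((X*1000).astype(np.float32)); print(r, cv2.boxPoints(r))
k=cv2.resize(f["image"][150:280,200:310],None,fx=4.5,fy=4.5,interpolation=cv2.INTER_CUBIC)[:,:,::-1]
cv2.imwrite("pics/crop.png",k)
E
```

```text
top (240, 200) [ 20  83 210]
top (285, 220) [ 24  74 209]
top (270, 255) [ 21  76 211]
top (330, 240) [ 15 142 188]
side (230, 205) [ 26  84 254]
side (300, 222) [ 25  86 254]
side (280, 240) [ 16 133 132]
side (200, 250) [ 15 169 234]
((552.1592407226562, 15.554443359375), (248.9560089111328, 350.71905517578125), 83.11642456054688) [[ 363.14478   -87.009056]
 [ 711.3358   -129.04352 ]
 [ 741.1737    118.11794 ]
 [ 392.98267   160.1524  ]]
```

View pics/crop.png

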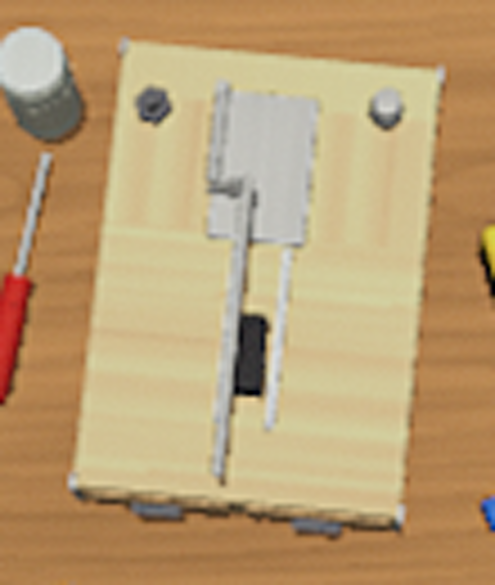

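The crop confirms the choice: a black case with a clasp band, at crop (252,355), lies partly under the bar and left of the visible right strip at (278,340). I'll take the deck corners from the crop and check them against the known sizes.

```bash
python3 - <<'E'
from h import *
d=pickle.load(open("f0.pkl","rb"));f=d["top"]
uv=lambda *p:(np.array(p)+.5)/4.5-.5+np.array([200,150])
C=plane(f,uv((440,73),(122,43),(73,485),(402,516)),.08)[:,:2]*1000 # far R, far L, near L, near R
print(C.round(1),[np.linalg.norm(C[i]-C[i-1]).round(1) for i in range(4)])
# rigid fit to known rect
M=np.array([[140,-120],[140,120],[-200,120],[-200,-120]],float)
a=C-C.mean(0);b=M-M.mean(0); th=np.arctan2((b[:,0]*a[:,1]-b[:,1]*a[:,0]).sum(),(a*b).sum())
R=np.array([[np.cos(th),-np.sin(th)],[np.sin(th),np.cos(th)]]); o=C.mean(0)-R@M.mean(0)
print("yaw",th,"origin",o,"res",(C-(M@R.T+o)).round(1).tolist())
def ch(p,z): return ((plane(f,uv(p),z)[:,:2]*1000-o)@R).round(1)
print("lid near R",ch((302,244),.088),"near L",ch((208,236),.088),"far R",ch((316,98),.088))
print("strip near",ch((269,428),.09),"far",ch((288,250),.09)); print("bar near end",ch((219,478),.125),"bar x~0",ch((248,190),.125))
print("case R near",ch((262,396),.11),"R far",ch((267,316),.11))
np.savez("ch.npz",th=th,o=o,R=R)
E
```

```text
[[ 705.  -125.9]
 [ 735.6  114.8]
 [ 399.6  155.4]
 [ 370.   -84.7]] [np.float64(337.5), np.float64(242.6), np.float64(338.4), np.float64(241.9)]
yaw -0.12229805834159714 origin [582.33789346  11.2340007 ] res [[-1.6, -0.9], [-0.3, 1.5], [1.1, 0.6], [0.8, -1.2]]
lid near R [[ -5.1 -29.5]] near L [[-5.6 40.7]] far R [[107.9 -29.5]]
strip near [[-145.   -18.4]] far [[-11.1 -19.6]]
bar near end [[-189.    12.7]] bar x~0 [[23.4 12.8]]
case R near [[-124.9  -11.7]] R far [[-65.9  -9.6]]
```

Everything matches the given sizes to about 2 mm: strips, lid, bar, and case from x = -125 to -66 mm. Next I move above the entry point with the fingers set to about 45 mm.

arm_command([
  [[23.4,-25.1,0],0.0151,-0.06],
  [[23.4,-25.1,0],0.0151,-0.06],
  [[23.4,-25.1,0],0.0151,-0.06],
  [[23.4,-25.1,0],0.0151,-0.06],
  [[23.4,-25.1,0],0.0151,-0.06],
  [[23.4,-25.1,0],0.0151,-0.06],
  [[23.4,-25.1,0],0.0151,-0.06],
  [[23.4,-25.1,0],0.0151,-0.06],
  [[23.4,-25.1,0],0.0151,-0.06],
  [[23.4,-25.1,0],0.0151,-0.06],
  [[23.4,-25.1,0],0,-0.06],
  [[23.4,-25.1,0],0,-0.06],
  [[-1.8,-38.4,0],0,-0.06],
  [[-1.8,-38.4,0],0,-0.06],
  [[-1.8,-38.4,0],0,-0.06],
  [[-1.8,-38.4,0],0,-0.06],
  [[-1.8,-38.4,0],0,-0.06],
  [[-1.8,-38.4,0],0,-0.06],
  [[-1.8,-38.4,0],0,-0.06],
  [[-1.8,-38.4,0],0,-0.06],
], newtons=60)

```text
clock: 2.1
position: [0.435, -0.0082, 0.2313]
tool_rot: [3.142, -0.0, 3.019]
force: [1.0, 1.0, 0.3]
grip_width: 0.0452
finger_force: 0.0
```

```bash
python3 - <<'E'
from workcell import bot, grab_frame
from h import *
f=grab_frame("wrist"); z=np.load("ch.npz"); R,o=z["R"],z["o"]
im=f["image"][:,:,::-1].copy(); pickle.dump(f,open("w0.pkl","wb"))
def w(x,y,zz): return np.r_[(R@[x,y]+o)/1000,zz/1000]
pts=[w(-145,-19,90),w(-10,-19,90),w(-145,19,90),w(-185,14,125),w(30,14,125),w(-6,-31,91),w(-66,-12,110),w(-124.5,-12,110),w(-124.5,12,110)]
for p in proj(f,pts): cv2.circle(im,tuple(int(v) for v in p),3,(0,0,255),1)
p=bot.observe()["position"]; print("tcp chest",(R.T@(p[:2]*1000-o)).round(1))
cv2.imwrite("pics/w0.png",cv2.resize(im,None,fx=1.4,fy=1.4))
E
```

```text
tcp chest [-143.8  -43. ]
```

View pics/w0.png

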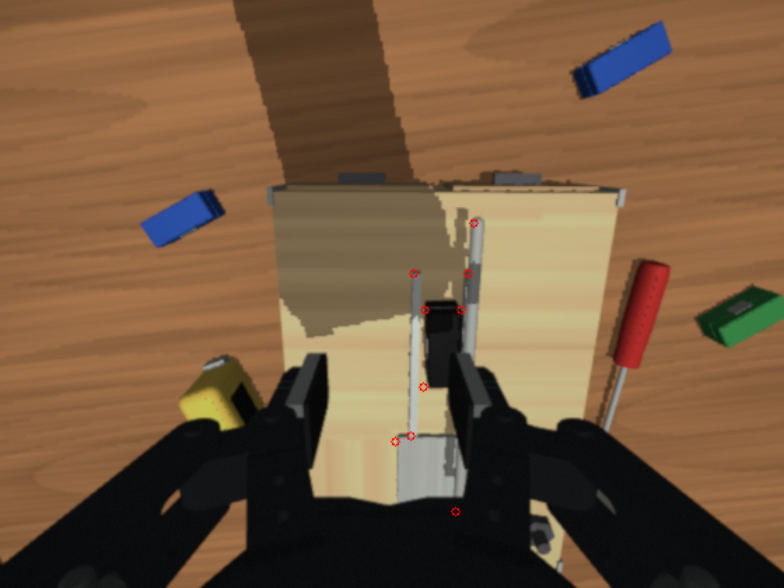

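The wrist view matches the model: the markers land on the strip ends at (414,273) and (411,436), the bar end at (474,222) and the case's back edge at (424,310)–(461,310). Now I let the arm settle.

arm_command([
  [[0,0,0],0,-0.06],
  [[0,0,0],0,-0.06],
  [[0,0,0],0,-0.06],
])

```text
clock: 2.45
position: [0.4355, -0.0058, 0.2312]
tool_rot: [3.141, -0.0, 3.02]
force: [-0.9, 0.4, 0.5]
grip_width: 0.045
finger_force: 0.0
```

```bash
python3 - <<'E'
from h import *
f=pickle.load(open("w0.pkl","rb")); z=np.load("ch.npz"); R,o=z["R"],z["o"]
# pose at that frame: chest (-143.8,-43), z .231
for dz in (-5,0,5,10,20,40,60):
    P=[np.r_[(R@[-143.8+dx,-43+s]+o)/1000,.2313+dz/1000] for s in (-22.5,22.5,37) for dx in (-11,11)]
    print(dz,(proj(f,P)*1.4).round(0).tolist())
E
```

```text
-5 [[314.0, 338.0], [317.0, 389.0], [431.0, 338.0], [429.0, 389.0], [469.0, 338.0], [466.0, 389.0]]
0 [[312.0, 344.0], [315.0, 396.0], [432.0, 344.0], [431.0, 396.0], [471.0, 344.0], [468.0, 396.0]]
5 [[310.0, 349.0], [313.0, 403.0], [434.0, 350.0], [432.0, 403.0], [474.0, 350.0], [470.0, 403.0]]
10 [[307.0, 356.0], [310.0, 410.0], [435.0, 356.0], [433.0, 410.0], [477.0, 356.0], [473.0, 410.0]]
20 [[301.0, 369.0], [305.0, 427.0], [439.0, 369.0], [436.0, 427.0], [483.0, 369.0], [479.0, 427.0]]
40 [[287.0, 403.0], [292.0, 467.0], [447.0, 403.0], [444.0, 468.0], [499.0, 403.0], [493.0, 468.0]]
60 [[268.0, 449.0], [275.0, 523.0], [459.0, 450.0], [454.0, 523.0], [520.0, 450.0], [512.0, 523.0]]
```

The fingertips sit about 9 mm behind the TCP at this opening, so a TCP height of 87 mm puts them at about 96 mm, above the strips and below the case top. Now I descend just right of the bar.

arm_command([
  [[0,-2,-15],0,-0.06],
  [[0,-2,-15],0,-0.06],
  [[0,0,-15],0,-0.06],
  [[0,0,-15],0,-0.06],
  [[0,0,-15],0,-0.06],
  [[0,0,-15],0,-0.06],
  [[0,0,-15],0,-0.06],
  [[0,0,-9],0,-0.06],
  [[0,0,-6],0,-0.06],
  [[0,0,-6],0,-0.06],
  [[0,0,0],0,-0.06],
  [[0,0,0],0,-0.06],
])

```text
clock: 3.65
position: [0.4356, -0.0106, 0.1055]
tool_rot: [3.142, 0.0, 3.019]
force: [-0.0, -0.1, -0.5]
grip_width: 0.0455
finger_force: 0.0
```

arm_command([
  [[0,0,-6],0,-0.06],
  [[0,0,-6],0,-0.06],
  [[0,0,-6],0,-0.06],
  [[0,0,0],0,-0.06],
  [[0,0,0],0,-0.06],
])

```text
clock: 4.15
position: [0.4356, -0.0106, 0.0874]
tool_rot: [3.141, 0.0, 3.019]
force: [-3.3, -0.1, 16.0]
grip_width: 0.0452
finger_force: 8.6
```

```bash
python3 - <<'E'
from workcell import grab_frame
import cv2, numpy as np
s=grab_frame("side")["image"][170:260,190:360]; t=grab_frame("wrist")["image"]
a=cv2.resize(s,(680,360),interpolation=cv2.INTER_CUBIC); b=cv2.resize(t[100:340,:],(560,240))
o=np.zeros((600,680,3),np.uint8); o[:360]=a; o[360:,:560]=b
cv2.imwrite("pics/c1.png",o[:,:,::-1])
E
```

```text
(no output)
```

View pics/c1.png

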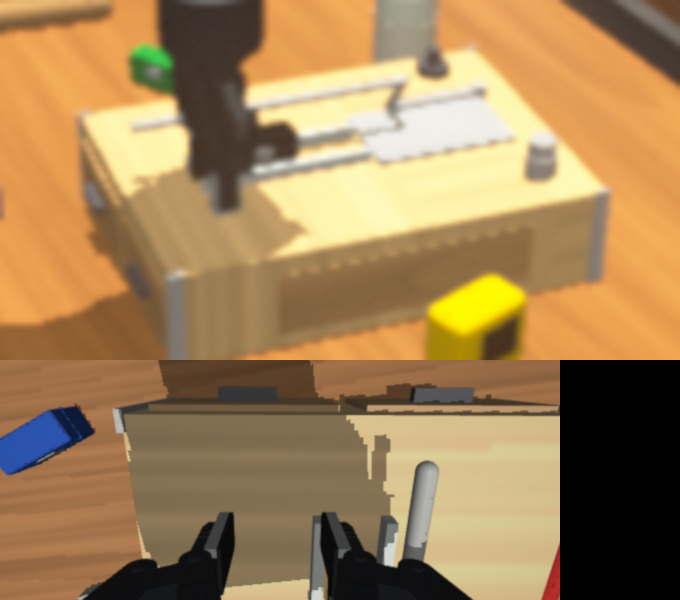

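A fingertip is resting on the right strip: the wrist view shows the strip against the inner side of the left finger, with 16 N upward. So the tip height is about TCP + 3 mm. The bar is clear to its left. I raise 7 mm, then push the bar left.

arm_command([
  [[0,0,4],0,-0.06],
  [[0,0,3],0,-0.06],
  [[0,0,0],0,-0.06],
  [[0.5,4,0],0,-0.06],
  [[0.5,4,0],0,-0.06],
  [[0.5,4,0],0,-0.06],
  [[0.5,4,0],0,-0.06],
  [[0.5,4,0],0,-0.06],
  [[0.5,4,0],0,-0.06],
  [[0.5,4,0],0,-0.06],
  [[0.5,4,0],0,-0.06],
  [[0.5,4,0],0,-0.06],
  [[0,0,0],0,-0.06],
])

```text
clock: 5.55
position: [0.44, 0.0251, 0.0951]
tool_rot: [-3.141, 0.0, 3.018]
force: [-7.9, -9.6, 31.8]
grip_width: 0.0455
finger_force: 17.4
```

The upward force is 32 N, so the bar, near the top of its arc, probably bears under the finger's knuckle. I raise the hand before going on.

arm_command([
  [[0,0,4],0,-0.06],
  [[0,0,4],0,-0.06],
  [[0,0,2],0,-0.06],
  [[0,0,0],0,-0.06],
])

```text
clock: 5.95
position: [0.4398, 0.0253, 0.1044]
tool_rot: [-3.141, -0.0, 3.019]
force: [-1.7, -3.9, 1.5]
grip_width: 0.0449
finger_force: 2.2
```

```bash
python3 - <<'E'
from workcell import grab_frame,bot
import cv2, numpy as np
s=grab_frame("side")["image"][170:260,190:360]; t=grab_frame("wrist")["image"]
a=cv2.resize(s,(680,360),interpolation=cv2.INTER_CUBIC); b=cv2.resize(t[100:340,:],(560,240))
o=np.zeros((600,680,3),np.uint8); o[:360]=a; o[360:,:560]=b
cv2.imwrite("pics/c2.png",o[:,:,::-1]); print(bot.observe()["force"])
E
```

```text
[-1.34250035 -4.92372696  3.93358812]
```

View pics/c2.png

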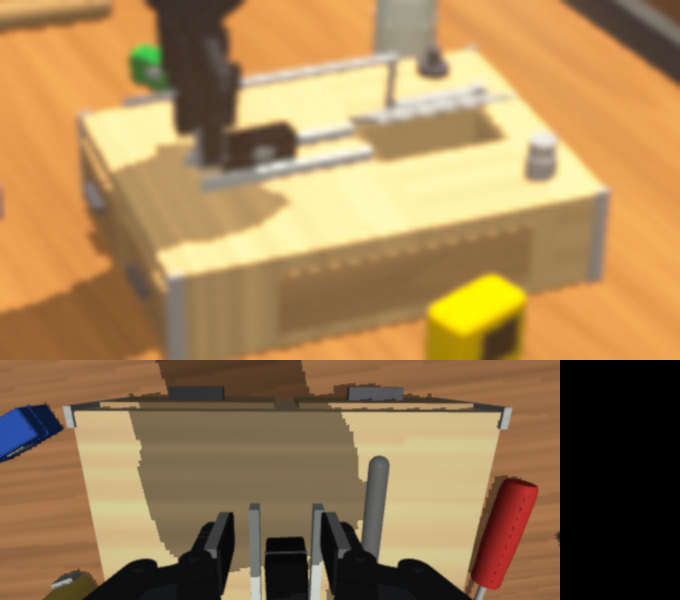

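The lid is opening: in the side view the slot shows at (430,130) and the case sits between the strips at (260,145). In the wrist view the bar end is at (378,458), outside the left finger. I'll measure the lid angle and the contact offset from the bar end.

```bash
cat >> h.py <<'E'
z_=np.load("ch.npz"); Rc,oc=z_["R"],z_["o"]
def xray(f,uv,x):  # ray onto plane chest x = const, chest mm
    A=plane(f,uv,0.05)[0];B=plane(f,uv,0.2)[0]
    c=lambda P:np.r_[Rc.T@(P[:2]*1000-oc),P[2]*1000]
    A,B=c(A),c(B); return A+(B-A)*(x-A[0])/(B[0]-A[0])
def barray(f,uv): # ray (through bar axis) meets circle r48 about hinge (42,86), any x
    A=plane(f,uv,0.05)[0];B=plane(f,uv,0.2)[0]
    c=lambda P:np.r_[Rc.T@(P[:2]*1000-oc),P[2]*1000]
    A,B=c(A),c(B); s=np.linspace(0,1,3001)[:,None]; P=A+(B-A)*s
    r=np.hypot(P[:,1]-42,P[:,2]-86); i=np.where(np.diff(np.sign(r-48)))[0]; return P[i]
def lidang(y,z): return np.arctan2(39,-28)-np.arctan2(z-86,y-42)
def tcp(bot): p=bot.observe()["position"]*1000; return np.r_[Rc.T@(p[:2]-oc),p[2]]
E
python3 - <<'E'
from h import *
from workcell import grab_frame,bot
f=grab_frame("wrist"); pickle.dump(f,open("w2.pkl","wb"))
for uv in ((378,199),(374,240)):
    for P in barray(f,uv): print(P.round(1),"ang",lidang(P[1],P[2]).round(2))
print(tcp(bot).round(1))
for dz in (0,5,10): print(dz,proj(f,[np.r_[(Rc@[tcp(bot)[0]-11,tcp(bot)[1]+s]+oc)/1000,(tcp(bot)[2]+dz)/1000] for s in(-37,-22.5,22.5,37)]).round().tolist())
E
```

```text
[-187.4   36.5  133.6] ang 0.51
[-169.9   36.6  133.6] ang 0.51
[-143.1   -3.5  104.3]
0 [[206.0, 245.0], [234.0, 245.0], [320.0, 245.0], [348.0, 245.0]]
5 [[204.0, 249.0], [232.0, 249.0], [321.0, 250.0], [350.0, 250.0]]
10 [[201.0, 254.0], [231.0, 254.0], [323.0, 254.0], [352.0, 254.0]]
```

The lid is at 0.51 rad and the bar offset is 40 mm from the hand centre, as expected. The tips really are at TCP + 9 mm, so the earlier upward loads came from the bar under the knuckle, about 42 mm above the TCP. I continue to 32 mm further left, then lower.

arm_command([
  [[0.5,4,0],0,-0.06],
  [[0.5,4,0],0,-0.06],
  [[0.5,4,0],0,-0.06],
  [[0.5,4,0],0,-0.06],
  [[0.5,4,0],0,-0.06],
  [[0.5,4,0],0,-0.06],
  [[0.5,4,0],0,-0.06],
  [[0.5,4,0],0,-0.06],
  [[0,0,0],0,-0.06],
  [[0,0,-4],0,-0.06],
  [[0,0,-4],0,-0.06],
  [[0,0,-4],0,-0.06],
  [[0,0,0],0,-0.06],
  [[0,0,0],0,-0.06],
])

```text
clock: 7.5
position: [0.4438, 0.057, 0.0921]
tool_rot: [-3.141, -0.0, 3.018]
force: [0.6, -5.9, -2.3]
grip_width: 0.0451
finger_force: 3.2
```

```bash
python3 - <<'E'
from workcell import grab_frame,bot
from h import *
s=grab_frame("side")["image"][170:260,190:360]; f=grab_frame("wrist"); t=f["image"]; pickle.dump(f,open("w3.pkl","wb"))
a=cv2.resize(s,(680,360),interpolation=cv2.INTER_CUBIC); b=cv2.resize(t[100:340,:],(560,240))
o=np.zeros((600,680,3),np.uint8); o[:360]=a; o[360:,:560]=b
cv2.imwrite("pics/c3.png",o[:,:,::-1]); print(bot.observe()["force"],tcp(bot))
E
```

```text
[ 0.39544466 -6.6153319  -2.32265738] [-143.07997567   28.43040125   92.11933702]
```

View pics/c3.png

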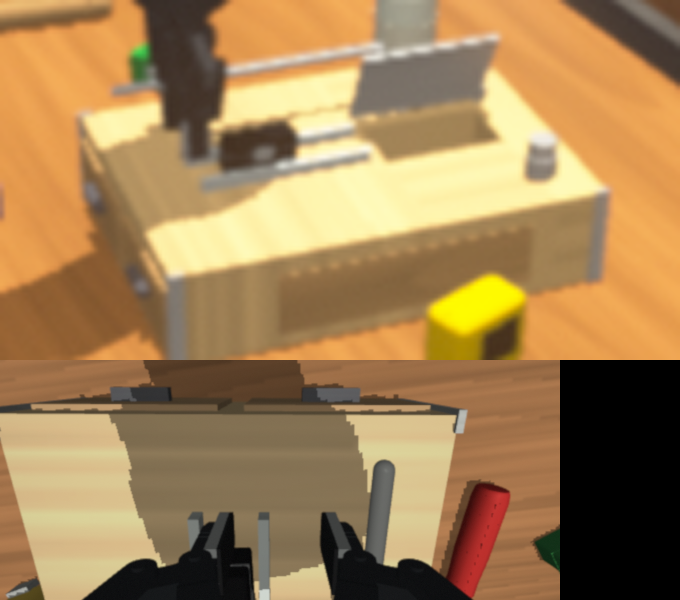

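The lid stands wide open. In the wrist view the right finger, at (222,530), is between the strips behind the case and the left finger is inside the bar. I adjust slightly (3 mm left, 3 mm down), then push along the strips.

arm_command([
  [[0.4,3,0],0,-0.06],
  [[0,0,-3],0,-0.06],
  [[6,-0.7,0],0,-0.06],
  [[6,-0.7,0],0,-0.06],
  [[6,-0.7,0],0,-0.06],
  [[6,-0.7,0],0,-0.06],
  [[6,-0.8,0],0,-0.06],
  [[6,-0.7,0],0,-0.06],
  [[6,-0.7,0],0,-0.06],
  [[6,-0.8,0],0,-0.06],
  [[6,-0.7,0],0,-0.06],
  [[0,0,0],0,-0.06],
])

```text
clock: 8.8
position: [0.4982, 0.0533, 0.089]
tool_rot: [-3.141, -0.001, 3.018]
force: [-0.1, -5.5, -1.5]
grip_width: 0.0454
finger_force: 3.1
```

```bash
python3 - <<'E'
from workcell import grab_frame,bot
from h import *
s=grab_frame("side")["image"][170:260,190:360]
cv2.imwrite("pics/c4.png",cv2.resize(s,(680,360),interpolation=cv2.INTER_CUBIC)[:,:,::-1]); print(bot.observe()["force"],tcp(bot))
E
```

```text
[ 0.46083741 -7.46137851 -0.52826437] [-88.57619263  31.51790636  89.01867209]
```

View pics/c4.png

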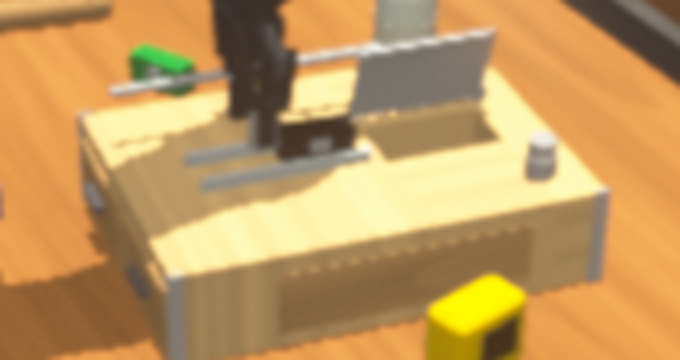

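The push works: the case is at (315,135), moved to about x = -49 mm and still guided, with the lid held. I continue over the edge, slower.

arm_command([
  [[6,-0.7,0],0,-0.06],
  [[6,-0.7,0],0,-0.06],
  [[6,-0.8,0],0,-0.06],
  [[6,-0.7,0],0,-0.06],
  [[4,-0.5,0],0,-0.06],
  [[4,-0.5,0],0,-0.06],
  [[4,-0.5,0],0,-0.06],
  [[4,-0.5,0],0,-0.06],
  [[4,-0.5,0],0,-0.06],
  [[4,-0.5,0],0,-0.06],
  [[4,-0.5,0],0,-0.06],
  [[4,-0.5,0],0,-0.06],
  [[4,-0.5,0],0,-0.06],
  [[0,0,0],0,-0.06],
  [[0,0,0],0,-0.06],
])

```text
clock: 10.35
position: [0.558, 0.0458, 0.0889]
tool_rot: [-3.141, -0.001, 3.018]
force: [-1.6, -6.6, -1.7]
grip_width: 0.0456
finger_force: 3.2
```

```bash
python3 - <<'E'
from workcell import grab_frame,bot
from h import *
s=grab_frame("side")["image"][170:260,190:360]; t=grab_frame("top")["image"][150:280,200:310]
o=np.zeros((400,740,3),np.uint8); o[:240,:453]=cv2.resize(s,(453,240),interpolation=cv2.INTER_CUBIC); o[:338,454:740]=cv2.resize(t,(286,338),interpolation=cv2.INTER_CUBIC)
cv2.imwrite("pics/c5.png",o[:,:,::-1]); print(bot.observe()["force"],tcp(bot))
E
```

```text
[-0.66811603 -6.17006085 -1.1162112 ] [-28.35099284  31.37937308  88.98685635]
```

View pics/c5.png

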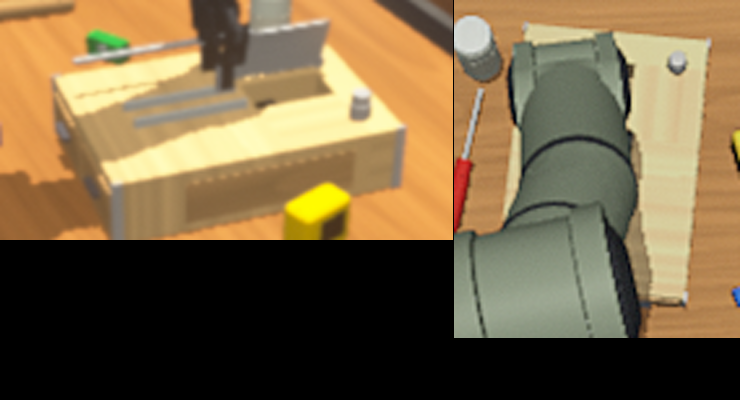

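Dark blob inside the slot at (265,103), and the case is gone from the strips. I check numerically whether it is fully down.

```bash
python3 - <<'E'
from workcell import grab_frame,bot
from h import *
f=grab_frame("side"); im=f["image"]; pickle.dump(f,open("s5.pkl","wb")); V=im.max(2)
w=lambda x,y,z:np.r_[(Rc@[x,y]+oc)/1000,z/1000]
for n,p in dict(nR=(0,-28,80),nL=(0,28,80),fR=(100,-28,80),fL=(100,28,80),nL_floor=(0,28,12),fL_floor=(100,28,12),mid0=(0,0,80),stripRend=(-10,-19,90)).items(): print(n,proj(f,w(*p)).round(1))
print("cols 265..325"); 
for r in range(192,222): print(r,' '.join('%3d'%v for v in V[r,268:318:2]))
E
```

```text
nR [[286.7 210. ]]
nL [[279.8 201.4]]
fR [[316.3 204.4]]
fL [[308.8 196.1]]
nL_floor [[279.3 219.7]]
fL_floor [[307.7 214.2]]
mid0 [[283.2 205.6]]
stripRend [[282.6 206.4]]
cols 265..325
192  68  70  69  69  72  74  74 104 122 123 122 124 123 123 124 125 125 125 127 128 128 161 252 254 254
193  71  72  74  70  71  75  82 111 123 123 123 123 124 123 124 124 125 126 127 133 131 160 252 254 254
194  70  78  86  71  72  88 100 118 123 123 123 124 124 125 125 125 127 131 136 149 144 186 253 254 254
195  79  93 102  72  75 105 119 123 123 124 124 124 125 128 132 132 142 153 160 172 172 225 254 254 254
196 123 124 109  74  75 110 123 124 127 127 133 128 135 143 154 154 170 182 184 184 186 233 254 254 254
197 176 161 112  73  75 113 125 134 148 148 175 149 160 167 182 181 183 185 182 176 176 215 253 254 254
198 194 170 112  74  76 118 139 182 186 182 220 180 183 183 186 181 175 171 168 166 163 187 251 254 254
199 195 169 110  73  79 135 165 224 204 190 201 185 184 178 175 168 165 165 163 164 157 174 251 254 254
200 194 167 109  74  80 151 185 205 192 185 179 173 169 167 165 162 163 162 163 1
[... 1506 characters left out ...]
 240 253 254 254 254 254 254 254 254 254 255 255 254 254 254 254 254 254 254
216 198 201 201 220 238 249 254 254 254 254 254 254 254 255 255 255 254 254 254 254 254 254 254 254 254
217 231 234 235 247 254 254 254 255 255 254 254 254 254 255 254 254 254 254 254 254 254 254 254 254 254
218 253 253 254 254 254 254 255 255 255 255 254 254 254 254 254 254 254 254 254 254 254 254 254 254 254
219 254 254 254 254 254 255 255 255 255 255 254 254 254 254 254 254 254 254 254 254 254 254 254 254 254
220 254 254 254 255 254 255 255 255 255 255 254 254 254 254 254 254 254 254 254 254 254 254 254 254 254
221 254 254 254 255 254 254 255 255 255 255 255 254 254 254 254 254 254 254 254 254 254 254 254 254 254
```

The dark pixels lie only within the slot's outline (286–292, 206–210). None show where a tail above the deck would be, near (278–283, 197–206), so the case is down. I back off along the bar with the lid still held.

arm_command([
  [[0,0,0],0,-0.06],
  [[-8,1,0],0,-0.06],
  [[-8,1,0],0,-0.06],
  [[-8,1,0],0,-0.06],
  [[-8,1,0],0,-0.06],
  [[-8,1,0],0,-0.06],
  [[-8,1,0],0,-0.06],
  [[-8,1,0],0,-0.06],
  [[-8,1,0],0,-0.06],
  [[-8,1,0],0,-0.06],
  [[-8,1,0],0,-0.06],
  [[0,0,4],0,-0.06],
  [[0,0,4],0,-0.06],
  [[0,0,4],0,-0.06],
  [[0,0,3],0,-0.06],
  [[0,0,0],0,-0.06],
])

```text
clock: 12.1
position: [0.4776, 0.0556, 0.1041]
tool_rot: [-3.14, -0.001, 3.018]
force: [-1.5, -7.1, -3.4]
grip_width: 0.0457
finger_force: 3.8
```

```bash
python3 - <<'E'
from workcell import grab_frame,bot
from h import *
f=grab_frame("side"); s=f["image"][170:250,230:350]
cv2.imwrite("pics/c6.png",cv2.resize(s,(780,520),interpolation=cv2.INTER_CUBIC)[:,:,::-1]); print(bot.observe()["force"],tcp(bot))
E
```

```text
[-1.71992389 -7.9035808  -1.79478434] [-109.32406439   31.33520595  104.0293945 ]
```

View pics/c6.png

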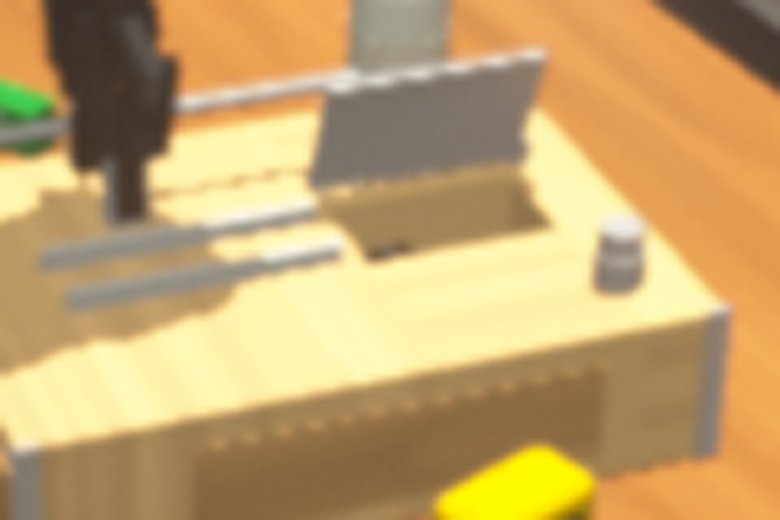

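The strips are empty, and the case's dark end shows at (388,250) below the slot rim, so it is standing in the slot. Now I let the lid down gently by moving right.

arm_command([
  [[-0.5,-4,0],0,-0.06],
  [[-0.5,-4,0],0,-0.06],
  [[-0.5,-4,0],0,-0.06],
  [[-0.5,-4,0],0,-0.06],
  [[-0.5,-4,0],0,-0.06],
  [[-0.5,-4,0],0,-0.06],
  [[-0.5,-4,0],0,-0.06],
  [[-0.5,-4,0],0,-0.06],
  [[-0.5,-4,0],0,-0.06],
  [[-0.5,-4,0],0,-0.06],
  [[-0.5,-4,0],0,-0.06],
  [[-0.5,-4,0],0,-0.06],
  [[-0.5,-4,0],0,-0.06],
  [[-0.5,-4,0],0,-0.06],
  [[-0.5,-4,0],0,-0.06],
  [[-0.5,-4,0],0,-0.06],
  [[-0.5,-4,0],0,-0.06],
  [[-0.5,-4,0],0,-0.06],
  [[-0.5,-4,0],0,-0.06],
  [[-0.5,-4,0],0,-0.06],
])

```text
clock: 14.15
position: [0.4683, -0.0239, 0.1043]
tool_rot: [-3.142, 0.0, 3.019]
force: [-0.5, -0.8, 0.3]
grip_width: 0.0452
finger_force: 0.0
```

arm_command([
  [[0,-4,0],0,-0.06],
  [[0,0,15],0,-0.06],
  [[0,0,20],0,-0.06],
  [[0,0,20],0,-0.06],
  [[0,0,20],0,-0.06],
  [[0,0,20],0,-0.06],
  [[0,0,20],0,-0.06],
  [[-4,-15,10],0,-0.06],
  [[-4,-15,0],0,-0.06],
  [[-4,-15,0],0,-0.06],
  [[0,-15,0],0,-0.06],
  [[0,0,0],0,-0.06],
  [[0,0,0],0,-0.06],
  [[0,0,0],0,-0.06],
])

```text
clock: 15.55
position: [0.4564, -0.0869, 0.2292]
tool_rot: [3.141, -0.0, 3.02]
force: [-0.0, -1.1, -0.6]
grip_width: 0.0452
finger_force: 0.0
```

```bash
python3 - <<'E'
from workcell import grab_frame,bot
from h import *
f=grab_frame("side"); im=f["image"]; V=im.max(2)
w=lambda x,y,z:np.r_[(Rc@[x,y]+oc)/1000,z/1000]
print("closed lid corners px",proj(f,[w(-6,-31,91),w(108,-31,91),w(108,42,91),w(-6,42,91)]).round(1).tolist())
for p in [(10,-20),(10,20),(50,-20),(50,0),(90,-20),(90,20)]:
    u=proj(f,w(*p,91))[0].round().astype(int); print(p,u,im[u[1],u[0]])
b=pickle.load(open("f0.pkl","rb"))["side"]["image"]
d=(np.abs(im.astype(int)-b).max(2)>40).astype(np.uint8)
print("diff in lid/deck area vs start:"); n,_,st,c=cv2.connectedComponentsWithStats(d)
for i in range(1,n):
    if st[i,4]>12: print(st[i].tolist())
o=bot.observe();print(o["force"],o["clock"],tcp(bot))
E
```

```text
closed lid corners px [[285.3, 207.8], [319.2, 201.4], [309.4, 190.7], [276.5, 196.6]]
(10, -20) [289 205] [243 241 235]
(10, 20) [284 199] [244 241 236]
(50, -20) [301 203] [243 241 235]
(50, 0) [298 200] [244 242 236]
(90, -20) [312 201] [242 240 234]
(90, 20) [307 195] [239 235 229]
diff in lid/deck area vs start:
[25, 0, 74, 81, 2361]
[95, 0, 30, 75, 1506]
[148, 0, 145, 114, 6205]
[36, 80, 15, 65, 624]
[96, 81, 12, 4, 28]
[45, 85, 68, 133, 3984]
[60, 113, 12, 19, 167]
[244, 112, 23, 8, 87]
[274, 117, 4, 9, 30]
[247, 123, 30, 67, 1347]
[47, 135, 11, 3, 14]
[25, 145, 24, 97, 718]
[106, 144, 11, 4, 20]
[103, 151, 10, 47, 178]
[117, 181, 8, 39, 167]
[113, 188, 4, 24, 53]
[244, 200, 21, 14, 228]
[229, 223, 45, 17, 415]
[118, 227, 5, 14, 49]
[124, 255, 160, 45, 3504]
[53, 291, 13, 20, 144]
[114, 297, 9, 3, 17]
[66, 299, 44, 14, 214]
[-0.24489192 -0.11063437 -0.12189231] 15.6 [-113.00999843 -112.80200657  229.24540882]
```

The lid area is identical to the start picture, so the lid is flat and closed. The case is gone from the deck and the hand is clear with no contact force.

```bash
python3 -c "
from workcell import ticket
print(ticket.job_done())"
```

```text
the job is handed in; nothing more can be done
None
```

I pushed the case along the strips into the slot while holding the lid open, let the lid close over it, and moved the hand clear; I handed the job in at 15.6 s, and no verdict was returned.

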